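# Ready the pastry board for rolling out: set the guide, bring the flour round

### The arm

A 6-joint arm with a two-finger parallel gripper is mounted at the origin on the work surface. World frame = base frame: x ahead of the robot, y to its left, z up, the work surface at z = 0. Lengths are in m, angles in rad, forces in N, time in s.
With the tool pointing down it reaches from about 0.4 to 0.825 m from the base axis. Payload 7 kg.
Tool frame: the origin (TCP) lies between the finger pads, 19 mm behind the fingertips; this is the grasp point; z points along the fingers, y is the line along which they close (so a half turn about z gives the same grasp; the last joint's range is limited). The gripper opens to 88 mm and grips with 3 to 60 N. Pads are 19 mm wide; open, the fingers measure 130 mm over their backs; the gripper's body (78 mm by 193 mm) begins 47 mm behind the grasp point.
Start: joints at [1.546, 0.359, 0.012, 0, -1.224, -0.288], TCP at [0.208, 0.642, 0.245] pointing down, gripper open.
Joint ranges: [-3.07, 3.07], [-1.43, 2.12], [-1.02, 1.25], [-3.03, 1.67], [-3.05, -0], [-3.03, 3.03]. Speed limits (rad/s): [2.39, 2.39, 3.01, 3.14, 3.14, 3.14].

### API

Orientations are given as [roll, pitch, yaw] about the fixed x, y, z axes, in that order (R = Rz(yaw) Ry(pitch) Rx(roll)).
In Python, from station import get_state, grab_frame, camera_params, job_done gives the robot as it stands.
- The arm moves only by the shell command python3 -m creep 'ROWS' [FORCE]. ROWS is JSON, a list that holds one entry, the list of rows, each a list of 7 numbers: the finger opening in cm, from 0 to 8.76, then the shift along the tool's x, y, z in cm, then the turn, a rotation vector about the tool's x, y, z in rad. In form: [[[fingers, tx, ty, tz, wx, wy, wz], ...]]. A call has 1 to 20 rows; each row is the pose to reach, as a shift and turn from the pose commanded when the call began, along the tool's axes at that moment; what a row does not reach only later rows make up. A row lasts 1/8 s, in which the tool goes at most 62.5 mm and 10.7 degrees, less where a joint would pass 70% of its speed; a pose out of reach is approached as far as the arm can. A call with a gripper value outside its range is refused whole. The fingers move at their own pace and stop on an object; FORCE is the grip in N (left out, the last holds). Time passes only in rows, so rows that repeat a pose let the fingers close. It gives the time, the measured TCP pose, the force, the opening and the grip force at its end, in the units of the state.
- get_state(): the state, without advancing time (a new reading comes with each control period).
- grab_frame(name): name is "side" or "top" or "wrist"; returns the picture (480x640x3 uint8, blue, green, red); there is no depth.
- camera_params(name): a dict with "vertical_fov" (degrees; the focal length in pixels is half the picture's height over the tangent of half this angle, whatever the lens; pixels are square), "cx", "cy" (the principal point, pixels), "k1" (the pictures are not rectified: a ray, as slopes to the right and down, at radius r is drawn at 1 + k1 r^2 times it, then the intrinsics apply), "view" (4x4, takes a point from world to camera coordinates). Camera axes: x right, y down, z forward; pixel columns grow to the right and rows downward; lengths in m; the calibration is good to about 2 mm. A picture is of the moment at which its call begins: read the wrist's pose just before it. camera_params takes no time and is no camera call; for the wrist camera it gives the pose at the moment of the call.
- job_done(): hands the job in; it is judged then, once.
The state is a dict: "t": time; "q": joint angles; "qd": joint speeds; "joint_efforts": joint torques, N m; "eef_pos": TCP position; "ee_rot": TCP orientation; "force": force on the tool from outside, world axes, zero at the start; "moment": the same for the moment, N m; "width": finger opening in m; "gripper_force": force on a finger pad.
Only numpy, scipy, OpenCV 4.12 (cv2) and the standard library are available. Lean on these libraries where they do the work, as an engineer would, in place of code of your own. Each camera call takes 0.05 s, during which the arm holds its last target. There are 200 camera calls.

### The job

Get the pastry board ready for rolling out. Lay the loose metal rolling guide, the one lying in the middle of the board, flat and flush against the board's raised back lip and leave it there; then take the jar carousel by its handle and turn it, without spinning it fast, until the flour jar with the yellow lid stands square at the front, in the middle above the drawer knob. Finish still gripping the handle and holding the carousel still there, so that the baker can lift the jar out; keep all jars standing in their places and leave the other guide, the rolling pin and the pastry wheel where they are.

Things in the scene. Friction and masses are not known exactly. Their poses are not given: they have to be found in the camera images.
- pastry_board: Wooden pastry board, 300 mm (its x) by 460 mm (its y), 25 mm thick, fixed on the table. Along its far edge (+x, away from the robot) runs a raised lip of dark wood, 20 mm thick and 22 mm above the board's top, over the board's whole length; the lip's inner face is at x = +130 mm. Origin: centre of the underside, so the top face is at z = 25 mm.
- guide: The loose rolling guide to be laid: flat aluminium bar, 260 mm (its x) by 30 mm (its y) by 10 mm thick, 0.2 kg, lying flat in the middle of the board. Origin: centre of its underside; z up. Lying flush against the lip its centre is at x = +115 mm of the board, its long axis along the board's y.
- front_guide: The second, identical guide (260 x 30 x 10 mm), already laid along the board's near edge (about x = -123 mm of the board). Leave it. Origin: centre of its underside.
- carousel_base: Fixed square wooden drawer base of the jar carousel, 250 x 250 mm, 54 mm high. Its front side (its -x side, towards the robot) has a pale drawer front with a round brass knob in the middle, reaching 160 mm from the centre. Origin: centre of the underside; the vertical turning axis of the carousel passes through it.
- carousel: Turning part of the carousel: round wooden tray, 256 mm across, 30 mm rim, on a ball bearing; turns both ways without end about its vertical axis (friction about 0.03 N m, no detents; stops soon when let go). Six seats at 60 degree steps, a jar in each, 88 mm from the axis to jar centre. A post, 22 mm across, carries the handle. Origin: on the axis, 60 mm above the table; tray floor at z = 10 mm.
- handle_left: Left half (+y side) of the handle, a pale wooden bar on top of the post that turns with the tray, made of two 8 mm cheeks pinned together: whole bar 80 mm long (along x, which is the carousel's x), 16 mm thick (y), 36 mm high, its middle on the turning axis. Origin: on the axis at the bar's underside, 186 mm above the table; top at 222 mm. The post does not reach up beside it.
- handle_right: Right half (-y side) of the same bar; same origin and axes as the left half. A grip across the bar presses on both halves.
- handle_grip (a point): Point in the middle of the handle bar, on the turning axis, 206 mm above the table: a good TCP point to grip the bar from above across its 16 mm thickness (x along the bar). Grip firmly (60 N or so): the loaded tray weighs about 3 kg and runs on if stopped sharply. The jars' tops are 164 mm above the table.
- flour_jar: The flour jar: the only one with a yellow lid and a broad yellow band; white ceramic jar, 54 mm across and 94 mm tall with its yellow lid (body 72 mm, lid 51 mm across to 84 mm, knob 18 mm across to 94 mm). Origin: centre of its underside; z up. Loose, about 0.3 kg, stands in the tray. It starts somewhere towards the sides or back of the carousel, in a seat that changes.
- jar_a: Jar with a pale wooden lid and blue bands; white ceramic jar, 54 mm across and 94 mm tall with its lid (body 72 mm, lid 51 mm across to 84 mm, knob 18 mm across to 94 mm). Origin: centre of its underside; z up. Loose, about 0.3 kg, stands in the tray.
- jar_b: Jar with a pale wooden lid and blue bands; white ceramic jar, 54 mm across and 94 mm tall with its lid (body 72 mm, lid 51 mm across to 84 mm, knob 18 mm across to 94 mm). Origin: centre of its underside; z up. Loose, about 0.3 kg, stands in the tray.
- jar_c: Jar with a pale wooden lid and blue bands; white ceramic jar, 54 mm across and 94 mm tall with its lid (body 72 mm, lid 51 mm across to 84 mm, knob 18 mm across to 94 mm). Origin: centre of its underside; z up. Loose, about 0.3 kg, stands in the tray.
- jar_d: Jar with a pale wooden lid and blue bands; white ceramic jar, 54 mm across and 94 mm tall with its lid (body 72 mm, lid 51 mm across to 84 mm, knob 18 mm across to 94 mm). Origin: centre of its underside; z up. Loose, about 0.3 kg, stands in the tray.
- jar_e: Jar with a pale wooden lid and blue bands; white ceramic jar, 54 mm across and 94 mm tall with its lid (body 72 mm, lid 51 mm across to 84 mm, knob 18 mm across to 94 mm). Origin: centre of its underside; z up. Loose, about 0.3 kg, stands in the tray.
- rolling_pin: Wooden rolling pin lying on the table beyond the board, barrel 250 mm long and 48 mm across, 450 mm over the handles, along its x. Leave it. Origin: under the middle of the barrel.
- pastry_wheel: Small pastry cutting wheel with wooden handle, 160 mm long, lying on the left end of the board (about y = +200 mm of the board), wheel to the lip side. Leave it. Origin: on its underside, 50 mm behind the wheel's centre.
There are look-alikes about, which are no part of the job. What is shaped like the flour_jar but pink or red is not meant.

How it is judged:
On the way, in this order (a step that is already met when the one before it is completed fails the run):
1. the loose guide lies flat and flush against the back lip, let go of (x of guide in the frame of pastry_board between 0.112 and 0.1195 m and y of guide in the frame of pastry_board between -0.1 and 0.1 m and z of guide in the frame of pastry_board between 0.022 and 0.028 m and angle between the x axis of guide and the y axis of pastry_board, either way round below 0.014 rad and angle between guide's own z axis and vertical below 0.03 rad and contact force between the fingers and guide below 0.5 N), for 0.2 s.
2. the carousel, held by its handle, has the flour jar at the front (x of flour_jar in the frame of carousel_base below -0.05 m and y of flour_jar in the frame of carousel_base between -0.015 and 0.015 m and contact force between the fingers and handle_left above 3 N and contact force between the fingers and handle_right above 3 N), for 0.2 s.
At the end, for the whole second after the job is handed in: Guide flat, untouched, flush along the back lip (gap under 3 mm, parallel within 0.8 degrees, ends on the board). Flour jar upright in its seat at the front, within 15 mm of the base's centre line. Fingers press both sides of the handle with over 3 N; carousel still (under 0.05 rad/s) (all of step 1 and all of step 2 and linear speed of guide below 0.02 m/s and contact force between the arm and guide below 0.5 N and angular speed of carousel below 0.05 rad/s and angle between flour_jar's own z axis and vertical below 0.08 rad and z of flour_jar in the frame of carousel between 0.006 and 0.014 m and horizontal distance between flour_jar and carousel between 0.08 and 0.096 m); the arm keeps its last pose, push and grip.
It fails at once if a jar is tipped, lifted or pushed out of its place on the tray (angle between any of flour_jar, jar_a, jar_b, jar_c, jar_d, jar_e's own z axis and vertical above 0.25 rad or z of any of flour_jar, jar_a, jar_b, jar_c, jar_d, jar_e in the frame of carousel above 0.025 m or horizontal distance between any of flour_jar, jar_a, jar_b, jar_c, jar_d, jar_e and carousel above 0.102 m or horizontal distance between any of flour_jar, jar_a, jar_b, jar_c, jar_d, jar_e and carousel below 0.074 m).
It fails at once if the carousel is spun fast (the flour jar moves at over 0.3 m/s) (linear speed of flour_jar above 0.3 m/s).
It fails at once if the other guide, the rolling pin or the pastry wheel is moved by more than 20 mm (distance of any of rolling_pin, pastry_wheel, front_guide from where it was at the start of the episode above 0.02 m).
It also fails if it takes over 69 s, if anything falls off the work surface, if the arm or the gripper's body presses on something with over 40 N, if the wrist force passes 120 N, or if a joint passes its speed limit or range.

## Working session

There is one attempt and no reset: what is moved stays moved. The work goes in short steps, Python scripts to look and compute and a shell command to move; the robot and the scene stay as the last step left them, time stands still between calls to the robot, and variables do not carry over. Pictures are saved under pics/ and viewed, at most 10 in all, crops included, and the job is handed in when it is done.

```bash
ls; mkdir -p pics; cat > h.py <<'E'
import numpy as np, cv2
from station import *
def K(p,n=None):
    f=240/np.tan(np.radians(p["vertical_fov"])/2)
    return f
def ray(p,uv):
    f=K(p); d=np.array([(uv[0]-p["cx"])/f,(uv[1]-p["cy"])/f]); s=d.copy()
    for _ in range(30): s=d/(1+p["k1"]*(s@s))
    V=np.array(p["view"]); R=V[:3,:3]; t=V[:3,3]
    return -R.T@t, R.T@np.array([s[0],s[1],1.])
def onz(p,uv,z):
    o,d=ray(p,uv); return o+d*(z-o[2])/d[2]
def proj(p,X):
    V=np.array(p["view"]); c=V[:3,:3]@np.array(X)+V[:3,3]; s=c[:2]/c[2]; s=s*(1+p["k1"]*(s@s))
    return s*K(p)+[p["cx"],p["cy"]]
E
python3 - <<'E'
from h import *
s=get_state(); print(s)
for n in("top","side"):
    f=grab_frame(n); cv2.imwrite(f"pics/{n}0.png",f); p=camera_params(n); print(n,p["vertical_fov"],p["k1"],ray(p,(320,240)))
E
```

```text
pics
{'t': 0.0, 'q': array([ 1.54607312e+00,  3.59370171e-01,  1.10362154e-02, -3.50049884e-04,
       -1.22409691e+00, -2.88108909e-01]), 'qd': array([ 0.00054485, -0.00150459, -0.00078819, -0.00102842, -0.00062047,
        0.00116623]), 'joint_efforts': array([-3.99249475e-04, -5.82712662e+01,  2.93063700e+01,  6.99740991e+00,
        6.98400821e-03, -1.65924876e-04]), 'eef_pos': array([0.20761052, 0.64178471, 0.24442364]), 'ee_rot': array([ 3.13993198e+00, -1.48977006e-04, -3.12951205e-01]), 'force': array([ 0.04592997,  0.19994522, -0.63389903]), 'moment': array([ 0.02608732, -0.01161851,  0.04605228]), 'gripper_force': 0.0, 'width': 0.08753440252513624}
top 49.12162620350294 -0.09216997199797353 (array([0.25053963, 0.12592604, 1.57091504]), array([ 0.2293354 ,  0.01571835, -0.97366802]))
side 43.79266317355867 0.04292151276150543 (array([-0.04471604, -0.42925219,  1.13403184]), array([ 0.47172507,  0.42071547, -0.77490871]))
```

View pics/top0.png

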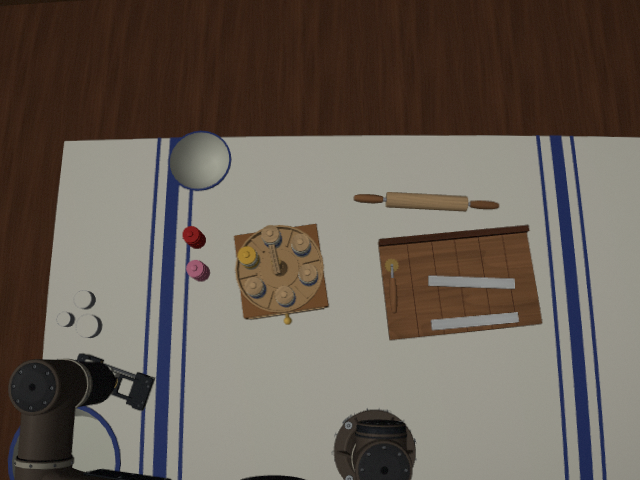

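View pics/side0.png

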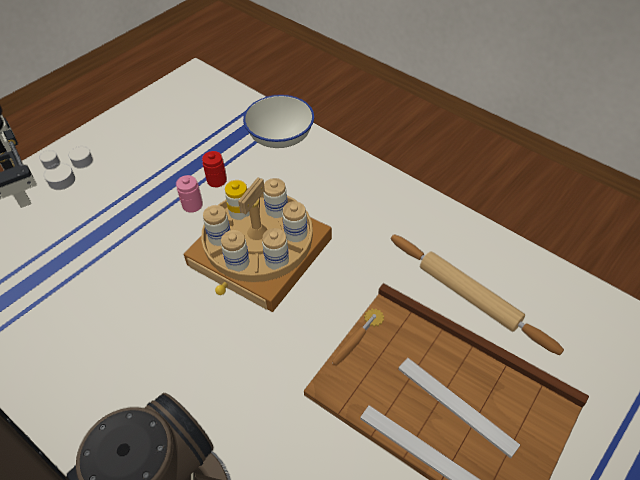

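The top view shows the loose guide at (429–515, 282), the front guide at (475, 321), the lip from (380, 242) to (528, 230), the carousel at (280, 269), the yellow lid at (247, 256), the handle at (275, 258) and the knob at (287, 320). The side view agrees.

```bash
cat > m.py <<'E'
from h import *
from scipy.optimize import least_squares
f=cv2.imread("pics/top0.png"); p=camera_params("top"); hsv=cv2.cvtColor(f,cv2.COLOR_BGR2HSV)
def box(m,z,lo):
    for c in cv2.findContours(m,0,1)[0]:
        if cv2.contourArea(c)>lo:
            P=np.array([onz(p,q[0],z)[:2] for q in c]); r=cv2.minAreaRect((P*1000).astype(np.float32))
            print(np.round(r[0],1),np.round(r[1],1),round(r[2],2))
m=np.zeros(f.shape[:2],np.uint8); m[262:335,400:525]=1
print("guides"); box(((hsv[...,1]<60)&(hsv[...,2]>120)&(m>0)).astype(np.uint8)*255,.035,200)
print("lip cols")
g=f.astype(int)
B=[];A=[]
for u in range(385,526,10):
    col=f[222:255,u,:].astype(int).sum(1); 
    if u in(385,455,525): print(u,list(zip(range(222,255),col)))
print("yellow"); 
def blob(mask,z,lo=15):
    n,l,s,c=cv2.connectedComponentsWithStats(mask.astype(np.uint8))
    for i in range(1,n):
        if s[i,4]>lo: print(c[i].round(1),s[i],onz(p,c[i],z).round(4))
blob((hsv[...,0]>18)&(hsv[...,0]<32)&(hsv[...,1]>170)&(hsv[...,2]>120),.155)
cv2.imwrite("pics/crop0.png",np.vstack([cv2.resize(f[215:330,225:335],None,fx=5,fy=5,interpolation=cv2.INTER_CUBIC)]))
E
python3 m.py
```

```text
guides
[ 327.3 -334. ] [ 23.2 231.4] 4.53
[ 366.9 -302.8] [ 29.4 258.6] 4.0
[ 481.1 -299.9] [256.4  28.8] 87.14
lip cols
385 [(222, np.int64(458)), (223, np.int64(457)), (224, np.int64(457)), (225, np.int64(454)), (226, np.int64(456)), (227, np.int64(459)), (228, np.int64(449)), (229, np.int64(453)), (230, np.int64(458)), (231, np.int64(459)), (232, np.int64(455)), (233, np.int64(456)), (234, np.int64(456)), (235, np.int64(454)), (236, np.int64(457)), (237, np.int64(443)), (238, np.int64(259)), (239, np.int64(108)), (240, np.int64(110)), (241, np.int64(107)), (242, np.int64(108)), (243, np.int64(112)), (244, np.int64(103)), (245, np.int64(66)), (246, np.int64(172)), (247, np.int64(206)), (248, np.int64(187)), (249, np.int64(185)), (250, np.int64(197)), (251, np.int64(201)), (252, np.int64(193)), (253, np.int64(204)), (254, np.int64(202))]
455 [(222, np.int64(449)), (223, np.int64(456)), (224, np.int64(456)), (225, np.int64(454)), (226, np.int64(455)), (227, np.int64(455)), (228, np.int64(454)), (229, np.int64(454)), (230, np.int64(453)), (231, np.int64(317)), (232, np.int64(106)), (2
[... 576 characters left out ...]
26, np.int64(111)), (227, np.int64(122)), (228, np.int64(116)), (229, np.int64(117)), (230, np.int64(110)), (231, np.int64(55)), (232, np.int64(119)), (233, np.int64(198)), (234, np.int64(198)), (235, np.int64(190)), (236, np.int64(184)), (237, np.int64(187)), (238, np.int64(185)), (239, np.int64(196)), (240, np.int64(198)), (241, np.int64(200)), (242, np.int64(200)), (243, np.int64(207)), (244, np.int64(214)), (245, np.int64(206)), (246, np.int64(212)), (247, np.int64(202)), (248, np.int64(195)), (249, np.int64(192)), (250, np.int64(200)), (251, np.int64(197)), (252, np.int64(195)), (253, np.int64(207)), (254, np.int64(208))]
yellow
[246.5 254.6] [238 247  18  17 219] [0.5445 0.352  0.155 ]
```

View pics/crop0.png

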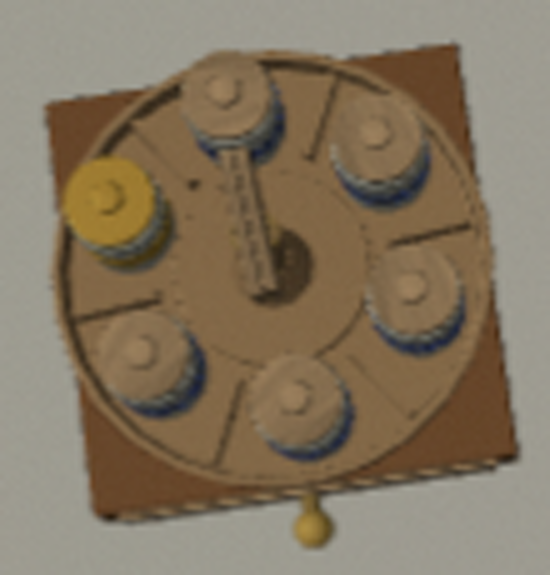

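The crop (5× from (225, 215)) shows the lid knobs at (105,198 yellow), (225,92), (377,133), (412,288), (295,398) and (145,350). The handle top runs from (235,148) to (263,292), and the base corners are (45,102), (460,43), (520,458) and (105,520).

```bash
cat > m2.py <<'E'
from h import *
f=cv2.imread("pics/top0.png"); p=camera_params("top")
def c(q): return ((q[0]+.5)/5-.5+225,(q[1]+.5)/5-.5+215)
# lip bottom line: half level crossing between dark shadow(~110) and board
P=[];T=[]
for u in range(385,526,5):
    col=f[:,u].astype(int).sum(1)
    v0=next(v for v in range(218,260) if col[v]<150)
    v1=next(v for v in range(v0+4,v0+14) if col[v]>145)
    a=onz(p,(u,v1-1+(145-col[v1-1])/(col[v1]-col[v1-1])),.025); P.append(a[:2])
P=np.array(P); k=np.polyfit(P[:,1],P[:,0],1); print("lip inner x=a*y+b",k,"res mm",np.abs(P[:,0]-np.polyval(k,P[:,1])).max()*1e3, "board yaw deg",-np.degrees(np.arctan(k[0])))
print("lip y ends", onz(p,(380,244),.047), onz(p,(528,231),.047))
J=np.array([onz(p,c(q),.164)[:2] for q in [(105,198),(225,92),(377,133),(412,288),(295,398),(145,350)]])
C=J.mean(0); print("axis(jars)",C, np.linalg.norm(J-C,axis=1), np.degrees(np.arctan2(*(J-C).T[::-1])))
B=np.array([onz(p,c(q),.054)[:2] for q in [(45,102),(460,43),(520,458),(105,520)]])
print("axis(base)",B.mean(0),np.linalg.norm(np.roll(B,-1,0)-B,axis=1),[np.degrees(np.arctan2(*d[::-1])) for d in (B[0]-B[3],B[1]-B[2],B[0]-B[1],B[3]-B[2])])
H=np.array([onz(p,c(q),.222)[:2] for q in [(235,148),(263,292)]]); print("handle",H.mean(0),np.linalg.norm(H[0]-H[1]),np.degrees(np.arctan2(*(H[0]-H[1])[::-1])))
kn=onz(p,c((313,527)),.03); print("knob",kn, np.degrees(np.arctan2(*(C-kn[:2])[::-1])))
E
python3 m2.py
```

```text
lip inner x=a*y+b [-0.09148335  0.59056732] res mm 0.5975104663602515 board yaw deg 5.227060094850872
lip y ends [ 0.59583681 -0.02804885  0.047     ] [ 0.63296753 -0.47962384  0.047     ]
axis(jars) [0.5183182  0.26759192] [0.08904879 0.08703435 0.08811603 0.087181   0.08800338 0.08528634] [  73.47256079   13.4641786   -46.49009049 -107.32955315 -166.80010073
  133.76604548]
axis(base) [0.51810801 0.26533264] [0.25015331 0.25078263 0.24240848 0.25223917] [np.float64(9.534520666508323), np.float64(7.773824557077412), np.float64(97.83792905942309), np.float64(98.15610282004232)]
handle [0.51940063 0.26755059] 0.07869502884593818 11.527793001202966
knob [0.37389621 0.24790466 0.03      ] 7.762575804589163
```

```bash
cat >> h.py <<'E'
from scipy.spatial.transform import Rotation as Ro
def rel(*T):
    s=get_state(); R=Ro.from_euler("z",s["ee_rot"][2])*Ro.from_euler("x",np.pi)
    print("at",np.round(s["eef_pos"],4),np.round(s["ee_rot"],3),"F",np.round(s["force"],1),"w",s["width"],"t",s["t"])
    for t in T:
        d=R.inv().apply(np.array(t[:3])-s["eef_pos"])*100; w=(R.inv()*(Ro.from_euler("z",t[3])*Ro.from_euler("x",np.pi))).as_rotvec()
        print("to",t,"shift cm",d.round(2),"turn",w.round(3))
E
python3 -c "
from h import *
y=-3.0503
rel((.208,.642,.33,-.313),(.48,.02,.32,-1.9),(.436,-.304,.2,y),(.436,-.304,.048,y))"
```

```text
at [0.2076 0.6419 0.2445] [ 3.14  -0.    -0.313] F [ 0.2 -0.4  0. ] w 0.08742559100142697 t 0.1
to (0.208, 0.642, 0.33, -0.313) shift cm [ 0.03 -0.03 -8.55] turn [-0. -0.  0.]
to (0.48, 0.02, 0.32, -1.9) shift cm [45.06 50.78 -7.55] turn [ 0.    -0.     1.587]
to (0.436, -0.304, 0.2, -3.0503) shift cm [50.84 82.96  4.45] turn [ 0.    -0.     2.737]
to (0.436, -0.304, 0.048, -3.0503) shift cm [50.84 82.96 19.65] turn [ 0.    -0.     2.737]
```

```bash
python3 -m creep '[[[8.76,0,0,-8.5,0,0,0],[8.76,0,0,-8.5,0,0,0],[8.76,45,51,-8,0,0,1.58],[8.76,45,51,-8,0,0,1.58],[8.76,45,51,-8,0,0,1.58],[8.76,45,51,-8,0,0,1.58],[8.76,45,51,-8,0,0,1.58],[8.76,45,51,-8,0,0,1.58],[8.76,45,51,-8,0,0,1.58],[8.76,45,51,-8,0,0,1.58],[8.76,45,51,-8,0,0,1.58],[8.76,45,51,-8,0,0,1.58],[8.76,45,51,-8,0,0,1.58],[8.76,45,51,-8,0,0,1.58],[8.76,45,51,-8,0,0,1.58],[8.76,45,51,-8,0,0,1.58]]]'
python3 -c "
from h import *
y=-3.0503
rel((.436,-.304,.2,y),(.436,-.304,.048,y))"
```

```text
t: 2.1
eef_pos: [0.4787, 0.0194, 0.3253]
ee_rot: [3.142, 0.0, -1.891]
force: [-0.4, 0.1, -0.8]
width: 0.0875
gripper_force: 0.0
at [0.4787 0.0194 0.3253] [ 3.142  0.    -1.891] F [-0.4  0.1 -0.8] w 0.08750637943054988 t 2.1
to (0.436, -0.304, 0.2, -3.0503) shift cm [32.03 -6.14 12.53] turn [ 0.    -0.     1.159]
to (0.436, -0.304, 0.048, -3.0503) shift cm [32.03 -6.14 27.73] turn [ 0.    -0.     1.159]
```

```bash
python3 -m creep '[[[8.76,32,-6.1,12.5,0,0,1.159],[8.76,32,-6.1,12.5,0,0,1.159],[8.76,32,-6.1,12.5,0,0,1.159],[8.76,32,-6.1,12.5,0,0,1.159],[8.76,32,-6.1,12.5,0,0,1.159],[8.76,32,-6.1,12.5,0,0,1.159],[8.76,32,-6.1,12.5,0,0,1.159],[8.76,32,-6.1,12.5,0,0,1.159],[8.76,32,-6.1,12.5,0,0,1.159]]]'
python3 - <<'E'
from h import *
y=-3.0503
rel((.436,-.304,.1,y),(.436,-.304,.048,y))
f=grab_frame("wrist"); cv2.imwrite("pics/w1.png",f); f=grab_frame("top"); cv2.imwrite("pics/top1.png",f)
p=camera_params("wrist");print(ray(p,(320,240)), [proj(p,(.436-.1*0,-.304,.03))])
E
```

```text
t: 3.22
eef_pos: [0.4363, -0.3032, 0.2011]
ee_rot: [-3.141, 0.001, -3.048]
force: [-0.3, -0.2, 0.5]
width: 0.0875
gripper_force: 0.0
at [ 0.4363 -0.3032  0.2011] [-3.141e+00  1.000e-03 -3.048e+00] F [-0.3 -0.2  0.5] w 0.08748628170528626 t 3.225
to (0.436, -0.304, 0.1, -3.0503) shift cm [ 0.04 -0.08 10.11] turn [-0.    -0.     0.002]
to (0.436, -0.304, 0.048, -3.0503) shift cm [ 0.04 -0.08 15.31] turn [-0.    -0.     0.002]
(array([ 0.36876149, -0.30867562,  0.34084597]), array([ 0.26161133,  0.01948073, -0.96501729])) [array([319.94875523, 218.5306452 ])]
```

View pics/w1.png

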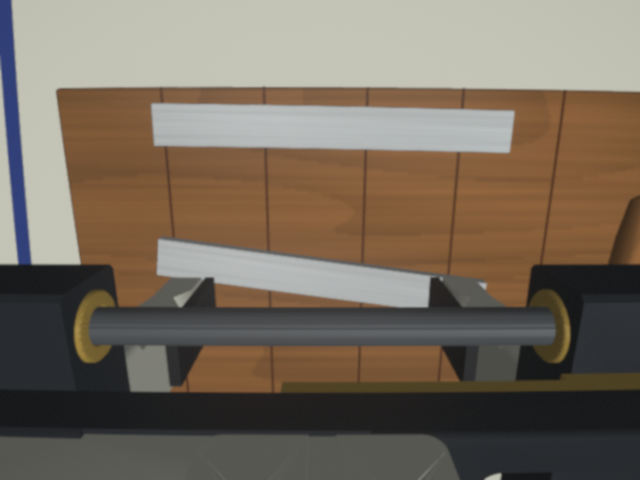

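The wrist view (up is towards the robot, right is +y) shows the front guide at v≈128. The loose guide's near edge runs from (160,238) to (485,283). The TCP ground point at (320,218) lies in the free strip between them, so I descend.

```bash
python3 -m creep '[[[8.76,0,0,6,0,0,0],[8.76,0,0,11,0,0,0],[8.76,0,0,14,0,0,0],[8.76,0,0,15.2,0,0,0],[8.76,0,0,15.3,0,0,0],[8.76,0,0,15.3,0,0,0]]]'
python3 - <<'E'
from h import *
y=-3.0503; a=.0913; n=np.array([np.cos(a),np.sin(a)])
g=np.array([.6019,-.2889])
for b in (.04,.0245,.02): rel((*(g-b*n),.048,y))
E
```

```text
t: 4.08
eef_pos: [0.4366, -0.3045, 0.0487]
ee_rot: [-3.141, 0.002, -3.051]
force: [1.2, 0.2, -0.3]
width: 0.0878
gripper_force: 0.0
at [ 0.4366 -0.3045  0.0487] [-3.141e+00  2.000e-03 -3.051e+00] F [ 1.2  0.2 -0.3] w 0.087840060819014 t 4.075
to (np.float64(0.5620665980259597), np.float64(-0.29254692845755514), 0.048, -3.0503) shift cm [-12.61   0.06   0.07] turn [ 0.     0.    -0.001]
at [ 0.4366 -0.3045  0.0487] [-3.141e+00  2.000e-03 -3.051e+00] F [ 1.2  0.2 -0.3] w 0.087840060819014 t 4.075
to (np.float64(0.5775020412909003), np.float64(-0.2911337436802525), 0.048, -3.0503) shift cm [-14.16   0.06   0.07] turn [ 0.     0.    -0.001]
at [ 0.4366 -0.3045  0.0487] [-3.141e+00  2.000e-03 -3.051e+00] F [ 1.2  0.2 -0.3] w 0.087840060819014 t 4.075
to (np.float64(0.5819832990129798), np.float64(-0.29072346422877754), 0.048, -3.0503) shift cm [-14.61   0.06   0.07] turn [ 0.     0.    -0.001]
```

```bash
python3 -m creep '[[[8.76,-1,0,0,0,0,0],[8.76,-1.7,0,0,0,0,0],[8.76,-2.4,0,0,0,0,0],[8.76,-3.1,0,0,0,0,0],[8.76,-3.8,0,0,0,0,0],[8.76,-4.5,0,0,0,0,0],[8.76,-5.2,0,0,0,0,0],[8.76,-5.9,0,0,0,0,0],[8.76,-6.6,0,0,0,0,0],[8.76,-7.3,0,0,0,0,0],[8.76,-8,0,0,0,0,0],[8.76,-8.7,0,0,0,0,0],[8.76,-9.4,0,0,0,0,0],[8.76,-10.1,0,0,0,0,0],[8.76,-10.8,0,0,0,0,0],[8.76,-11.4,0,0,0,0,0],[8.76,-12,0,0,0,0,0],[8.76,-12.5,0,0,0,0,0],[8.76,-13,0,0,0,0,0],[8.76,-13,0,0,0,0,0]]]'
python3 -m creep '[[[8.76,-0.3,0,0,0,0,0],[8.76,-0.6,0,0,0,0,0],[8.76,-0.8,0,0,0,0,0],[8.76,-1.0,0,0,0,0,0],[8.76,-1.0,0,0,0,0,0]]]'
```

```text
t: 6.58
eef_pos: [0.5656, -0.2927, 0.0474]
ee_rot: [-3.141, 0.001, -3.052]
force: [-0.7, -0.5, 0.6]
width: 0.0879
gripper_force: 0.0
t: 7.2
eef_pos: [0.5752, -0.2918, 0.0474]
ee_rot: [-3.142, 0.0, -3.052]
force: [-1.1, -1.4, 0.8]
width: 0.0876
gripper_force: 0.6
```

```bash
python3 -m creep '[[[8.76,-0.2,0,0,0,0,0],[8.76,-0.2,0,0,0,0,0]]]'; python3 -m creep '[[[8.76,-0.2,0,0,0,0,0],[8.76,-0.2,0,0,0,0,0]]]'; python3 - <<'E'
from h import *
print(get_state()["force"]); f=grab_frame("side"); p=camera_params("side"); cv2.imwrite("pics/s2.png",cv2.resize(f[270:480,300:620],(800,525)))
E
```

```text
t: 7.45
eef_pos: [0.5771, -0.2916, 0.0474]
ee_rot: [-3.142, 0.0, -3.052]
force: [-1.0, -0.2, 0.7]
width: 0.0874
gripper_force: 0.7
t: 7.7
eef_pos: [0.5774, -0.2916, 0.0473]
ee_rot: [3.141, -0.003, -3.052]
force: [-6.6, -0.5, 4.3]
width: 0.0877
gripper_force: 3.2
[-6.57546694 -0.52127285  4.32829966]
```

View pics/s2.png

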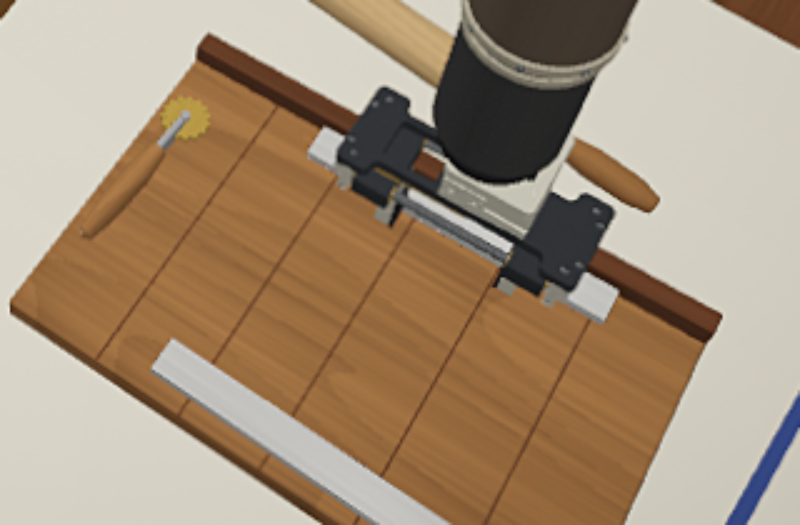

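The side view shows the guide lying along the lip, its ends at (325,148) and (605,297). The force rose at x = 0.5774, where contact was predicted. I'll press a touch more to square it, then back off and rise.

```bash
python3 -m creep '[[[8.76,-0.1,0,0,0,0,0],[8.76,-0.2,0,0,0,0,0],[8.76,-0.2,0,0,0,0,0]]]'; python3 -m creep '[[[8.76,0.4,0,0,0,0,0],[8.76,1.5,0,0,0,0,0],[8.76,3,0,0,0,0,0],[8.76,3,0,-6,0,0,0],[8.76,3,0,-12,0,0,0],[8.76,3,0,-18,0,0,0],[8.76,3,0,-24,0,0,0],[8.76,3,0,-27,0,0,0],[8.76,3,0,-27,0,0,0]]]'
python3 - <<'E'
from h import *
rel((.48,.02,.32,-2.95),(.5185,.2672,.32,-2.909))
E
```

```text
t: 8.12
eef_pos: [0.5776, -0.2915, 0.0473]
ee_rot: [3.14, -0.006, -3.052]
force: [-11.7, -0.9, 8.3]
width: 0.0875
gripper_force: 5.8
t: 9.25
eef_pos: [0.5515, -0.2943, 0.3207]
ee_rot: [-3.14, 0.006, -3.052]
force: [-0.6, 0.5, -0.8]
width: 0.0874
gripper_force: 0.0
at [ 0.5515 -0.2943  0.3207] [-3.14   0.006 -3.052] F [-0.6  0.5 -0.8] w 0.0874085108151338 t 9.25
to (0.48, 0.02, 0.32, -2.95) shift cm [ 4.3  31.95  0.07] turn [-0.     0.    -0.102]
to (0.5185, 0.2672, 0.32, -2.909) shift cm [-1.75 56.22  0.07] turn [-0.     0.    -0.143]
```

```bash
python3 -m creep '[[[8.76,-1.7,56.2,0,0,0,-0.143],[8.76,-1.7,56.2,0,0,0,-0.143],[8.76,-1.7,56.2,0,0,0,-0.143],[8.76,-1.7,56.2,0,0,0,-0.143],[8.76,-1.7,56.2,0,0,0,-0.143],[8.76,-1.7,56.2,0,0,0,-0.143],[8.76,-1.7,56.2,0,0,0,-0.143],[8.76,-1.7,56.2,0,0,0,-0.143],[8.76,-1.7,56.2,0,0,0,-0.143],[8.76,-1.7,56.2,0,0,0,-0.143],[8.76,-1.7,56.2,0,0,0,-0.143],[8.76,-1.7,56.2,0,0,0,-0.143]]]'
python3 - <<'E'
from h import *
rel((.5185,.2672,.206,-2.909))
f=grab_frame("wrist"); cv2.imwrite("pics/w3.png",f); pw=camera_params("wrist")
print("axis z.222 px",proj(pw,(.5185,.2672,.222)))
f=grab_frame("top"); p=camera_params("top"); cv2.imwrite("pics/t3.png",cv2.resize(f[205:345,365:550],None,fx=4,fy=4))
hsv=cv2.cvtColor(f,cv2.COLOR_BGR2HSV); m=np.zeros(f.shape[:2],np.uint8); m[220:335,385:535]=1
M=((hsv[...,1]<60)&(hsv[...,2]>110)&(m>0)).astype(np.uint8); M[:243-0,:]*=1
n,l,s,c=cv2.connectedComponentsWithStats(M)
for i in range(1,n):
    if s[i,4]>150: 
        P=np.array([onz(p,q[0],.035)[:2] for q in cv2.findContours((l==i).astype(np.uint8),0,1)[0][0]]); print(s[i],cv2.minAreaRect((P*1000).astype(np.float32)))
E
```

```text
t: 10.75
eef_pos: [0.5175, 0.2661, 0.3171]
ee_rot: [-3.141, -0.0, -2.91]
force: [0.7, 0.6, -0.4]
width: 0.0874
gripper_force: 0.0
at [0.5175 0.2661 0.3171] [-3.141 -0.    -2.91 ] F [ 0.7  0.6 -0.4] w 0.0873632201549515 t 10.75
to (0.5185, 0.2672, 0.206, -2.909) shift cm [-0.12  0.08 11.11] turn [ 0.     0.    -0.001]
axis z.222 px [321.8976101  247.81105591]
[ 385  220  150   56 1944] ((605.710693359375, -270.59454345703125), (458.2861328125, 171.62896728515625), 84.87307739257812)
[422 234  86  18 812] ((601.3558349609375, -285.91644287109375), (29.39649200439453, 261.4637145996094), 5.118707656860352)
[431 312  88  18 926] ((365.5760498046875, -301.91241455078125), (31.917417526245117, 261.3076171875), 4.088222026824951)
[445 325  90  10 472] ((339.4419250488281, -345.4336853027344), (266.5425109863281, 26.414445877075195), 89.04774475097656)
```

View pics/t3.png

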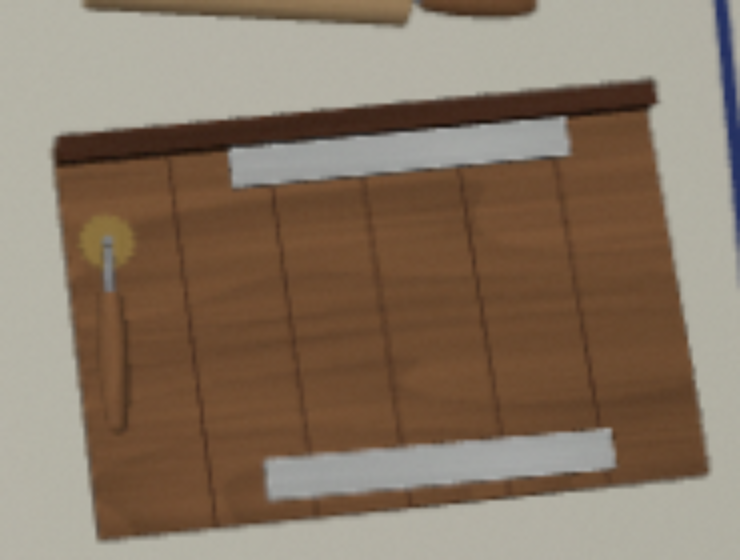

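View pics/w3.png

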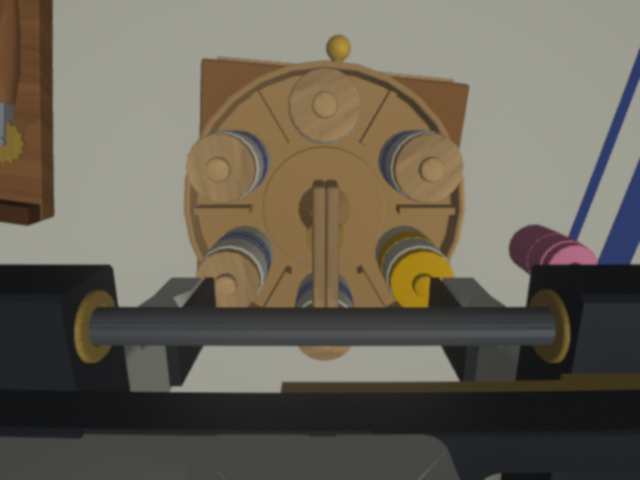

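The top crop shows the guide along the whole lip, flush at (602, −286) mm with yaw 95.1°; the wheel and front guide have not moved. In the wrist view the handle bar stands at u≈326, parallel to the tool, with the yellow jar to the right at (420,275).

```bash
python3 - <<'E'
from h import *
p=camera_params("wrist"); 
f=cv2.imread("pics/w3.png")
a=onz(p,(326,182),.222); b=onz(p,(321.9,182),.222); print(a,b,"lateral mm",(a-b)*1000)
d=np.array([np.cos(.233),np.sin(.233)]); print("near end +40mm along bar ->",a[:2]+.04*d)
E
```

```text
[0.48014848 0.26061577 0.222     ] [0.48068329 0.25834381 0.222     ] lateral mm [-0.53480074  2.27195659  0.        ]
near end +40mm along bar -> [0.51906761 0.26985167]
```

```bash
python3 -m creep '[[[8.76,-0.1,0.2,4,0,0,0],[8.76,-0.1,0.2,8,0,0,0],[8.76,-0.1,0.2,10.5,0,0,0],[8.76,-0.1,0.2,11.1,0,0,0],[8.76,-0.1,0.2,11.1,0,0,0],[4,-0.1,0.2,11.1,0,0,0],[2.5,-0.1,0.2,11.1,0,0,0],[2.2,-0.1,0.2,11.1,0,0,0],[2,-0.1,0.2,11.1,0,0,0],[1.8,-0.1,0.2,11.1,0,0,0],[1.4,-0.1,0.2,11.1,0,0,0],[0.8,-0.1,0.2,11.1,0,0,0],[0,-0.1,0.2,11.1,0,0,0],[0,-0.1,0.2,11.1,0,0,0],[0,-0.1,0.2,11.1,0,0,0],[0,-0.1,0.2,11.1,0,0,0]]]' 60; python3 -c "
from h import *
rel((.5186,.2685,.206,-2.909))"
```

```text
t: 12.85
eef_pos: [0.5183, 0.2685, 0.2063]
ee_rot: [-3.14, -0.0, -2.909]
force: [2.6, -5.6, -0.3]
width: 0.0157
gripper_force: 60.0
at [0.5183 0.2685 0.2063] [-3.14  -0.    -2.909] F [ 2.6 -5.6 -0.3] w 0.015749416704607323 t 12.85
to (0.5186, 0.2685, 0.206, -2.909) shift cm [-0.03 -0.    0.03] turn [-0.  0. -0.]
```

```bash
python3 -m creep '[[[0,0,0,0,0,0,-0.03],[0,0,0,0,0,0,-0.08],[0,0,0,0,0,0,-0.15],[0,0,0,0,0,0,-0.24],[0,0,0,0,0,0,-0.33],[0,0,0,0,0,0,-0.42],[0,0,0,0,0,0,-0.51],[0,0,0,0,0,0,-0.6],[0,0,0,0,0,0,-0.69],[0,0,0,0,0,0,-0.78],[0,0,0,0,0,0,-0.87],[0,0,0,0,0,0,-0.96],[0,0,0,0,0,0,-1.05],[0,0,0,0,0,0,-1.14],[0,0,0,0,0,0,-1.23],[0,0,0,0,0,0,-1.32],[0,0,0,0,0,0,-1.4],[0,0,0,0,0,0,-1.46],[0,0,0,0,0,0,-1.5],[0,0,0,0,0,0,-1.5]]]' 60; cat > y.py <<'E'
from h import *
rel()
A=np.array([.5185,.2678])
for n in("top","side"):
    f=grab_frame(n); p=camera_params(n); hsv=cv2.cvtColor(f,cv2.COLOR_BGR2HSV)
    M=((hsv[...,0]>18)&(hsv[...,0]<32)&(hsv[...,1]>170)&(hsv[...,2]>110)).astype(np.uint8)
    k,l,s,c=cv2.connectedComponentsWithStats(M)
    for i in range(1,k):
        if s[i,4]>40:
            X=onz(p,c[i],.154)[:2]; d=X-A; print(n,s[i],X.round(4),"r",np.linalg.norm(d).round(4),"deg",np.degrees(np.arctan2(d[1],d[0])).round(1))
    cv2.imwrite(f"pics/{n}4.png",f)
E
python3 y.py
```

```text
t: 15.35
eef_pos: [0.5211, 0.2666, 0.2063]
ee_rot: [-3.139, -0.005, -1.41]
force: [20.4, -14.1, -7.4]
width: 0.0157
gripper_force: 60.0
at [0.5211 0.2666 0.2063] [-3.139 -0.005 -1.41 ] F [ 20.4 -14.1  -7.4] w 0.015694451492166004 t 15.35
top [257 286  17  16 134] [0.4306 0.301 ] r 0.094 deg 159.3
side [205 218  24  20 378] [0.4358 0.2969] r 0.0876 deg 160.6
side [208 238  25  14 130] [0.4049 0.2497] r 0.115 deg -171.0
side [216 285   9  10  70] [0.3283 0.1724] r 0.2127 deg -153.4
```

```bash
python3 -m creep '[[[0,0.12,-0.12,0,0,0,0],[0,0.23,-0.24,0,0,0,-0.02],[0,0.23,-0.24,0,0,0,-0.06],[0,0.23,-0.24,0,0,0,-0.12],[0,0.23,-0.24,0,0,0,-0.19],[0,0.23,-0.24,0,0,0,-0.26],[0,0.23,-0.24,0,0,0,-0.33],[0,0.23,-0.24,0,0,0,-0.4],[0,0.23,-0.24,0,0,0,-0.45],[0,0.23,-0.24,0,0,0,-0.48],[0,0.23,-0.24,0,0,0,-0.5],[0,0.23,-0.24,0,0,0,-0.5],[0,0.23,-0.24,0,0,0,-0.5],[0,0.23,-0.24,0,0,0,-0.5],[0,0.23,-0.24,0,0,0,-0.5]]]' 60; python3 y.py; python3 -c "
import cv2,numpy as np
a=cv2.imread('pics/top4.png')[210:335,220:345];b=cv2.imread('pics/side4.png')[150:310,160:340]
cv2.imwrite('pics/v4.png',np.hstack([cv2.resize(a,(400,400)),cv2.resize(b,(400,400))]))"
```

```text
t: 17.32
eef_pos: [0.5224, 0.2669, 0.2063]
ee_rot: [-3.141, -0.002, -0.909]
force: [9.2, -4.6, -5.0]
width: 0.0157
gripper_force: 60.0
at [0.5224 0.2669 0.2063] [-3.141e+00 -2.000e-03 -9.090e-01] F [ 9.2 -4.6 -5. ] w 0.015691147693041915 t 17.325
top [273 287  17  17 191] [0.4296 0.2561] r 0.0897 deg -172.5
side [218 229  24  21 391] [0.4313 0.2534] r 0.0884 deg -170.6
side [220 251  25  13 137] [0.3988 0.2096] r 0.133 deg -154.1
side [216 285   9  10  70] [0.3283 0.1724] r 0.2127 deg -153.4
```

View pics/v4.png

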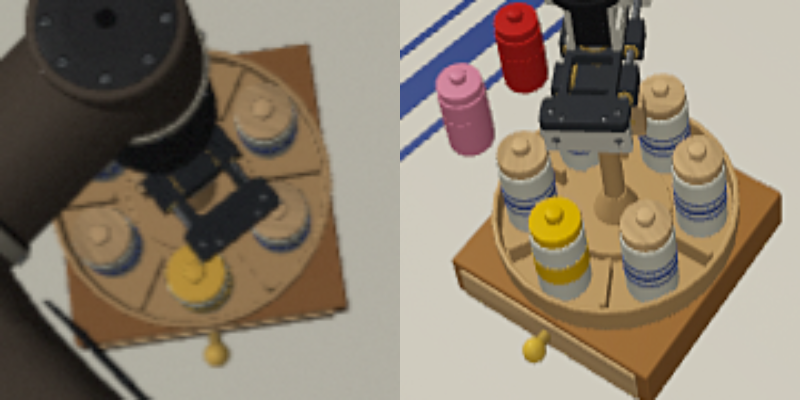

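The flour jar stands at the front above the knob, at −172° against a target of −172°. All jars are upright, and the handle is gripped at 60 N.

```bash
python3 -m creep '[[[0,0,0,0,0,0,0],[0,0,0,0,0,0,0]]]' 60; python3 -c "
from station import *
print(job_done())"
```

```text
t: 17.68
eef_pos: [0.5224, 0.2669, 0.2063]
ee_rot: [-3.141, -0.002, -0.909]
force: [10.4, -4.6, -5.9]
width: 0.0162
gripper_force: 60.0
the job is handed in; nothing more can be done
None
```

I handed the job in at 17.7 s: the guide lies flush along the back lip, and the flour jar stands at the front above the knob with the handle still gripped at 60 N; no verdict came back.

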